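Put the desk things back on their rosewood stands

ROBOT

A 7-joint arm with a two-finger parallel gripper is mounted at the origin on the work surface. World frame = base frame: x ahead of the robot, y to its left, z up, the work surface at z = 0. Lengths are in m, angles in rad, forces in N, time in s.
With the tool pointing down it reaches from about 0.35 to 0.9 m from the base axis. Payload 8.1 kg.
Tool frame: the origin (TCP) lies midway between the tips of the shut fingers; the grasp point (between the pads) lies arm.grasp_offset behind it (arm.grasp_offset is the distance from the TCP to the grasp point, in m); z points along the fingers, y is the line along which they close (so a half turn about z gives the same grasp; the last joint's range is limited). The gripper opens to 92 mm and grips with 3 to 60 N. Pads are 19 mm wide; open, the fingers measure 130 mm over their backs; the gripper's body (75 mm by 190 mm) begins 47 mm behind the grasp point.
Start: joints at [1.197, 0.434, 0.025, 1.573, -0.012, 1.134, -0.075], TCP at [0.167, -0.602, 0.227] pointing down, gripper open.
Joint ranges: [-2.62, 2.62], [-0.44, 2.09], [-1.27, 1.32], [0.08, 2.57], [-1.32, 4.46], [0.12, 2], [-2.74, 2.74]. Speed limits (rad/s): [2.22, 2.22, 3.01, 3.01, 3.14, 3.14, 3.14].

INTERFACE

Orientations are given as a rotation vector (axis times angle).
In Python, from cell import observe, imaging, arm gives the robot as it stands.
- The arm moves only by the tool apply_moves, never from a script. Its argument "commands" is a list of rows, each a list of 5 numbers: the opening in per cent of the stroke, from 0 (shut) to 100 (fully open), then the shift along the world's x, y, z in units of 0.06 m (1.0 is 0.06 m), then the turn about the world's z in units of 0.5 rad (1.0 is 0.5 rad). A call has 1 to 12 rows; each row shifts and turns the commanded pose from where the row before left it; what a row does not reach is not made up. A row lasts 1/8 s, in which the tool goes at most 62.5 mm and 10.7 degrees, less where a joint would pass 70% of its speed; a pose out of reach is approached as far as the arm can. A call with a number of a shift or a turn outside -1 to 1 is refused whole. A call with a gripper value outside its range is refused whole. The fingers move at their own pace and stop on an object; "newtons" is the grip in N (left out, the last holds). Time passes only in rows, so rows that do not move let the fingers close. It gives the time, the measured TCP pose, the force, the opening and the grip force at its end, in the units of the state.
- observe(): the state, without advancing time (a new reading comes with each control period).
- imaging.get_image(name): name is "scene" or "top" or "wrist"; returns (picture, depth): 384x512x3 uint8, red, green, blue; 384x512 float32, m along the optical axis (not along the pixel's ray), 0 where there is no reading.
- imaging.camera_params(name): a dict with "camera_matrix" (3x3 intrinsics, pixels), "origin" and "rotation" of the camera in the world; the wrist camera has in their place "tool_from_camera" (4x4, takes a point from camera to tool coordinates, whose origin is the TCP and whose axes are the flange's). Camera axes: x right, y up, looking along -z (the intrinsics and any distortion apply to the point x, -y, -z); pixel columns grow to the right and rows downward; lengths in m; the calibration is good to about 2 mm. The wrist camera is an equidistant fisheye: a pixel r from the principal point sees the ray r / f radians off the axis. A picture is of the moment at which its call begins: read the wrist's pose just before it. camera_params takes no time and is no camera call.
- arm.sign_off(): hands the job in; it is judged then, once.
The state is a dict: "clock": time; "joints": joint angles; "dq": joint speeds; "joint_efforts": joint torques, N m; "position": TCP position; "ee_rot": TCP orientation; "force": force on the tool from outside, world axes, zero at the start; "ft_torque": the same for the moment, N m; "width": opening from 0.0 (shut) to 1.0 (fully open); "gripper_force": force on a finger pad.
Only numpy, scipy, OpenCV 4.12 (cv2) and the standard library are available. Lean on these libraries where they do the work, as an engineer would, in place of code of your own. Each camera call takes 0.05 s, during which the arm holds its last target. There are 200 camera calls.

TASK

Tidy the painter's table: put the two stone seals, the long paperweight and the round seal-paste pot each on the rosewood stand whose recess matches it in shape and size, standing upright and flat on the felt inside the rim. Set each one down rather than dropping it, and leave the bowl of brushes and the colour dish where they are.

Things in the scene. Friction and masses are not known exactly. Their poses are not given: they have to be found in the camera images.
- seal_big_mid (a point): Larger square seal of grey-green soapstone, standing upright: a block 42 x 42 mm and 54 mm high with a round carved knob (28 mm across, 13 mm high) on top, 67 mm in all; 0.19 to 0.34 kg. This point is the centre of the block, 27 mm above its underside; x and y are square to its sides, z up.
- seal_small_mid (a point): Smaller square seal of the same stone, standing upright: a block 24 x 24 mm and 54 mm high with a round carved knob (16 mm across, 13 mm high) on top, 67 mm in all; 0.07 to 0.12 kg. This point is the centre of the block, 27 mm above its underside; x and y are square to its sides, z up.
- weight_mid (a point): Long paperweight, a black ebony bar with a thin brass line along its top: 100 mm long (its x), 28 mm wide (its y), 36 mm high; 0.19 to 0.34 kg. This point is its centre, 18 mm above its underside; z up.
- pot_mid (a point): Closed round pot of seal paste, white porcelain with two blue bands: 56 mm across, 44 mm high; 0.12 to 0.22 kg. This point is its centre, 22 mm above its underside; z up.
- stand_big_in (a point): Stand for the larger seal: square recess 58 x 58 mm, 70 x 70 mm outside. Dark rosewood with a paler felt floor. The flat floor of the recess lies 4 mm above the table; the rim round it is 6 mm wide and rises 4 mm above that floor. It does not move. This point is the centre of the recess floor, z up. x and y are square to its sides.
- stand_small_in (a point): Stand for the smaller seal: square recess 40 x 40 mm, 52 x 52 mm outside. Dark rosewood with a paler felt floor. The flat floor of the recess lies 4 mm above the table; the rim round it is 6 mm wide and rises 4 mm above that floor. It does not move. This point is the centre of the recess floor, z up. x and y are square to its sides.
- stand_long_in (a point): Stand for the paperweight: oblong recess 116 mm (its x) by 44 mm (its y), 128 x 56 mm outside. Dark rosewood with a paler felt floor. The flat floor of the recess lies 4 mm above the table; the rim round it is 6 mm wide and rises 4 mm above that floor. It does not move. This point is the centre of the recess floor, z up. x runs along its length.
- stand_round_in (a point): Stand for the round pot: round recess 72 mm across, 84 mm outside. Dark rosewood with a paler felt floor. The flat floor of the recess lies 4 mm above the table; the rim round it is 6 mm wide and rises 4 mm above that floor. It does not move. This point is the centre of the recess floor, z up.
- bowl: White porcelain brush-washing bowl, 144 mm across and 60 mm high, with four brushes leaning out of it away from the work, up to about 130 mm high; to be left alone. Origin at the centre of its underside.
- palette: Flat white porcelain dish with six dabs of colour, 144 mm across and 18 mm high; to be left alone. Origin at the centre of its underside.
Mind the look-alikes: they are no part of the job. What is shaped like the part that bears stand_long_in but turquoise is not meant.

How it is judged:
By the outcome, as a careful person would: the job done as asked, in the order asked, and still so for the second after the job is handed in, with the robot touching nothing.
It also fails if it takes over 120 s, if anything falls off the work surface, if the arm or the gripper's body presses on something with over 40 N, if the wrist force passes 120 N, or if a joint passes its speed limit or range.

## Working session

There is one attempt and no reset: what is moved stays moved. The work goes in short steps, Python scripts to look and compute and a tool call to move; the robot and the scene stay as the last step left them, time stands still between calls to the robot, and variables do not carry over. Pictures are saved under pics/ and viewed, at most 14 in all, crops included, and the job is handed in when it is done.

Besides the shell and the picture viewer there is one more tool, called after ">>>" as a command line: name --pt "numbers of a row" for each row, then --argument value for the rest. apply_moves: Moves the arm, as the interface text tells. Its arguments: {"type":"object","properties":{"commands":{"type":"array"},"newtons":{"type":"number"}},"required":["commands"]}

```bash
mkdir -p pics
python3 - <<'E'
from cell import observe, imaging, arm
import cv2,numpy as np
s=observe();print({k:s[k] for k in('clock','position','ee_rot','width','force')},arm.grasp_offset)
for n in('top','scene'):
    im,d=imaging.get_image(n);cv2.imwrite(f'pics/{n}0.png',im[:,:,::-1]);np.savez(f'{n}0.npz',im=im,d=d)
    print(imaging.camera_params(n))
print(imaging.camera_params('wrist'))
E
```

```text
{'clock': 0.0, 'position': array([ 0.16701839, -0.6017354 ,  0.22595209]), 'ee_rot': array([-3.11132320e+00, -4.23873963e-01,  5.35635359e-04]), 'width': 0.996987060963934, 'force': array([-0.16809799,  0.25648561, -0.1501125 ])} 0.0188
{'camera_matrix': array([[432.44455965,   0.        , 247.36000874],
       [  0.        , 432.44455965, 193.41144557],
       [  0.        ,   0.        ,   1.        ]]), 'origin': array([ 0.26536576, -0.00487338,  1.56635759]), 'rotation': array([ 0.10661515, -0.09449934, -1.54676258])}
{'camera_matrix': array([[439.81233699,   0.        , 253.17183025],
       [  0.        , 439.81233699, 186.73129146],
       [  0.        ,   0.        ,   1.        ]]), 'origin': array([ 1.52999047, -0.15973944,  0.93119092]), 'rotation': array([0.71846247, 0.63602685, 1.30427201])}
{'camera_matrix': array([[297.31863964,   0.        , 254.16999978],
       [  0.        , 297.31863964, 193.49624222],
       [  0.        ,   0.        ,   1.        ]]), 'tool_from_camera': array([[ 6.06426733e-05,  9.54243490e-01,  2.99030698e-01,
         8.15861214e-02],
       [ 9.99999222e-01, -4.30449480e-04,  1.17081955e-03,
         1.01382437e-03],
       [ 1.24596454e-03,  2.99030395e-01, -9.54242773e-01,
        -1.57494258e-01],
       [ 0.00000000e+00,  0.00000000e+00,  0.00000000e+00,
         1.00000000e+00]])}
```

View pics/top0.png

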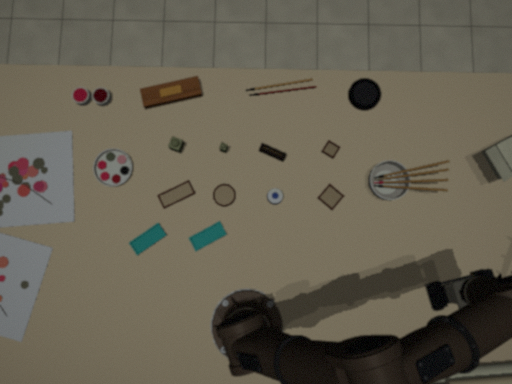

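View pics/scene0.png

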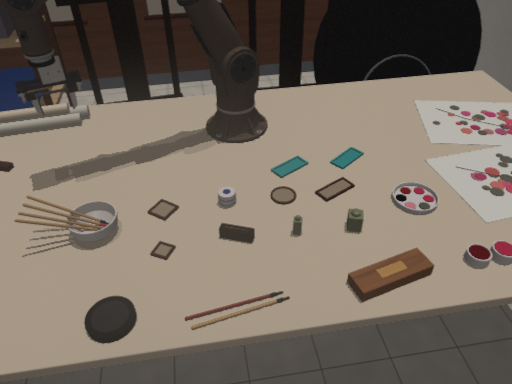

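```bash
cat > h.py <<'E'
import numpy as np,cv2
from scipy.spatial.transform import Rotation as R
from cell import imaging
def pose(n,s=None):
    p=imaging.camera_params(n)
    if n!='wrist': return p['camera_matrix'],R.from_rotvec(p['rotation']).as_matrix(),p['origin']
    T=p['tool_from_camera'];W=R.from_rotvec(s['ee_rot']).as_matrix()
    return p['camera_matrix'],W@T[:3,:3],W@T[:3,3]+s['position']
def rays(n,s,uv):
    K,M,o=pose(n,s);uv=np.asarray(uv,float)
    a=(uv-K[:2,2])/[K[0,0],K[1,1]]
    if n=='wrist':
        r=np.linalg.norm(a,axis=-1,keepdims=True)+1e-9;a=a/r*np.tan(np.minimum(r,1.5))
    v=np.stack([a[...,0],-a[...,1],-np.ones(a.shape[:-1])],-1)
    return o,v@M.T
def atz(n,s,uv,z):
    o,v=rays(n,s,uv);return (o+v*((z-o[2])/v[...,2])[...,None])
def cloud(n,s,d):
    h,w=d.shape;uv=np.stack(np.meshgrid(np.arange(w),np.arange(h)),-1)
    o,v=rays(n,s,uv);P=o+v*d[...,None];P[d==0]=np.nan;return P
E
python3 - <<'E'
from h import *
f=np.load('top0.npz');im,d=f['im'],f['d'];P=cloud('top',None,d)
B=dict(big=(177,145),small=(224,147),weight=(272,152),s_small=(331,149),s_big=(331,197),s_round=(224,195),s_long=(176,194),pot=(275,196),bowl=(388,181),pal=(114,168))
zt=dict(big=.054,small=.054,weight=.036,pot=.044)
t=np.median(im[210:230,270:300].reshape(-1,3),0);print('table',t,np.nanmedian(P[210:230,270:300,2]),np.nanstd(P[210:230,270:300,2]))
for k,(u,v) in B.items():
    w=30 if k in('bowl','pal') else 23
    sub=im[v-w:v+w,u-w:u+w].astype(float)
    m=(np.abs(sub-t*(sub.sum(-1,keepdims=True)/t.sum())).sum(-1)>20)|(np.abs(sub.sum(-1)-t.sum())>70)
    _,lab,st,_=cv2.connectedComponentsWithStats(m.astype(np.uint8));
    ok=lab==lab[w,w] if lab[w,w] else lab==1+np.argmax(st[1:,4])
    vv,uu=np.nonzero(ok);z=np.nanmax(P[vv+v-w,uu+u-w,2])
    q=atz('top',None,np.c_[uu+u-w,vv+v-w],.008 if k.startswith('s_') else zt.get(k,.02))
    r=cv2.minAreaRect((q[:,:2]*1000).astype(np.float32))
    print(k,len(q),np.round(r[0],1),np.round(r[1],1),round(r[2],1),'zmax',round(float(z),3),'mean',np.round(q[:,:2].mean(0)*1000,1))
E
```

```text
table [122. 113.  94.] 0.00026243428164174354 0.0036088452027981926
big 210 [630.8 265.5] [58.5 49.4] 72.5 zmax 0.074 mean [631.2 265.7]
small 84 [622.6  96.3] [35.6 32.5] 64.2 zmax 0.073 mean [623.8  96.8]
weight 290 [615.6 -78.2] [103.8  37.4] 66.8 zmax 0.046 mean [615.7 -77.9]
s_small 223 [ 637.9 -292.1] [54.  56.5] 58.9 zmax 0.018 mean [ 637.8 -292. ]
s_big 395 [ 461.6 -291.9] [72.3 73.7] 50.5 zmax 0.017 mean [ 461.9 -292. ]
s_round 206 [460.8  94.3] [84.3 80.1] 1.5 zmax 0.019 mean [460.   93.3]
s_long 323 [459.2 268.2] [ 59.4 131.3] 28.1 zmax 0.018 mean [458.9 268.3]
pot 201 [452.9 -87.3] [53.6 53.3] 1.2 zmax 0.053 mean [453.8 -86.9]
bowl 1013 [ 524.5 -512.3] [180.8 140.3] 89.2 zmax 0.09 mean [ 523.4 -511.1]
pal 1024 [549.9 498.6] [144.1 131.5] 63.9 zmax 0.027 mean [549.3 497.8]
```

>>> apply_moves --pt "60 0.5 0.65 0.1 0" --pt "60 0.5 0.65 0.1 0" --pt "60 0.5 0.65 0.1 0" --pt "60 0.5 0.65 0.1 0" --pt "60 0.5 0.65 0 0" --pt "60 0.5 0.65 0 0" --pt "60 0.5 0.65 0 0" --pt "60 0.5 0.65 0 0" --pt "60 0.5 0.65 0 0" --pt "60 0.5 0.65 0 0" --pt "60 0 0 0 0" --pt "60 0 0 0 0" --newtons 25

```text
clock: 1.6
position: [0.4667, -0.2125, 0.2504]
ee_rot: [-3.113, -0.424, 0.002]
force: [-0.2, -0.3, 0.0]
width: 0.599
gripper_force: 0.0
```

```bash
cat >> h.py <<'E'
import pickle,os
def snap(tag):
    from cell import observe
    s=observe();im,d=imaging.get_image('wrist');pickle.dump((s,im,d),open(tag+'.pkl','wb'))
    cv2.imwrite(f'pics/{tag}.png',im[:,:,::-1])
    e=R.from_rotvec(s['ee_rot']).as_matrix();print(tag,np.round(s['position'],4),'yaw',np.degrees(np.arctan2(e[1,0],e[0,0])).round(2),'tilt',e[2,2].round(4),'t',s['clock'],'w',s['width'].__round__(3))
    return s,im,d
E
python3 - <<'E'
from h import *
snap('w1')
E
```

```text
w1 [ 0.4667 -0.2125  0.2504] yaw 15.52 tilt -1.0 t 1.6 w 0.599
```

View pics/w1.png

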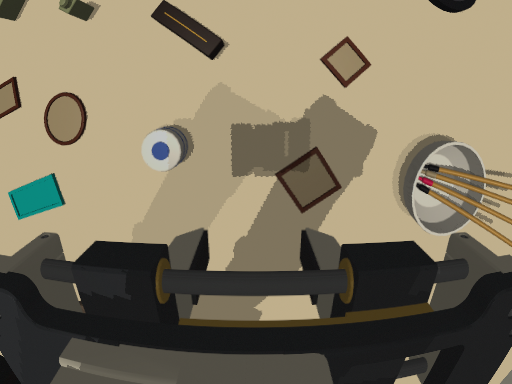

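The close view shows the big stand with corners near (317,147), (341,186), (306,212) and (276,178), and the small stand near (346,37), (370,63), (347,88) and (320,62). The pot lid is at (160,150), and the weight's top runs from (160,10) to (215,52).

```bash
cat >> h.py <<'E'
def quad(tag,px,z,show=''):
    s,im,d=pickle.load(open(tag+'.pkl','rb'))
    q=atz('wrist',s,np.array(px,float),z)[:,:2]*1000
    r=cv2.minAreaRect(q.astype(np.float32));e=np.diff(np.r_[q,q[:1]],axis=0)
    print(show,'mean',q.mean(0).round(1),'edges',np.linalg.norm(e,axis=1).round(1),'ang',np.degrees(np.arctan2(e[:,1],e[:,0])).round(1)%180)
E
python3 - <<'E'
from h import *
quad('w1',[(317,147),(341,186),(306,212),(276,178)],.008,'s_big')
quad('w1',[(346,37),(370,63),(347,88),(320,62)],.008,'s_small')
quad('w1',[(151,15),(164,2),(224,43),(213,59)],.036,'weight')
quad('w1',[(160,150),(142,150),(160,132),(178,150),(160,170)],.044,'pot')
s,im,d=pickle.load(open('w1.pkl','rb'))
P=cloud('wrist',s,d);g=im.astype(int)
w=np.zeros(d.shape,bool);w[120:180,130:200]=1
m=w&(abs(P[...,2]-.044)<.004);print('pot top cloud',m.sum(),np.round([cv2.minEnclosingCircle((P[m][:,:2]*1000).astype(np.float32))],1) if 0 else cv2.minEnclosingCircle((P[m][:,:2]*1000).astype(np.float32)))
E
```

```text
s_big mean [ 463.2 -296.2] edges [67.7 63.4 67.9 71.4] ang [ 50.3 144.1  57.1 144. ]
s_small mean [ 637.5 -295. ] edges [48.8 51.1 51.  53.4] ang [ 61.8 154.3  64.4 152. ]
weight mean [618.3 -84. ] edges [ 23.7 100.1  24.4 105.3] ang [149.1  66.8 161.6  66.4]
pot mean [458.6 -90.2] edges [25.1 34.6 32.9 36.5 26.3] ang [103.6 145.7  59.2 150.   11.3]
pot top cloud 1352 ((458.3445739746094, -90.84428405761719), 28.04688262939453)
```

>>> apply_moves --pt "60 0.2 0.8 0 0" --pt "60 0.2 0.8 0 0" --pt "60 0.2 0.8 0 0" --pt "60 0.2 0.8 0 0" --pt "60 0.2 0.8 0 0" --pt "60 0.2 0.8 0 0" --pt "60 0 0.8 0 0" --pt "60 0 0.8 0 0" --pt "60 0 0 0 0" --pt "60 0 0 0 0"

```text
clock: 2.9
position: [0.5394, 0.17, 0.2505]
ee_rot: [3.112, 0.421, -0.001]
force: [-0.4, -0.5, -0.4]
width: 0.598
gripper_force: 0.0
```

Run:
```python
from h import *
snap('w2')
```

```text
w2 [0.5394 0.17   0.2505] yaw 15.41 tilt -1.0 t 2.9 w 0.598
```

View pics/w2.png

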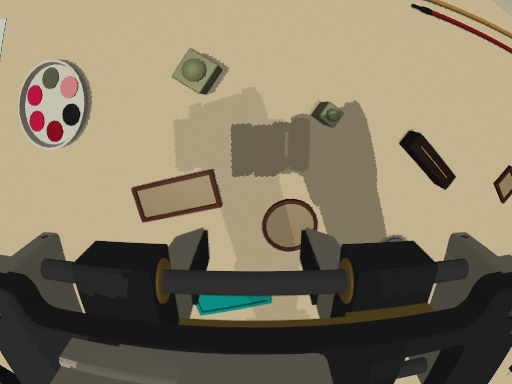

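The second view shows the big seal at (194,70), the small seal at (328,114), the long stand at (177,195) and the round stand at (290,224).

```bash
cat >> h.py <<'E'
def top(tag,box,z,tol=.004,show=''):
    s,im,d=pickle.load(open(tag+'.pkl','rb'));P=cloud('wrist',s,d)
    u0,u1,v0,v1=box;Q=P[v0:v1,u0:u1].reshape(-1,3);Q=Q[abs(Q[:,2]-z)<tol][:,:2]*1000
    r=cv2.minAreaRect(Q.astype(np.float32));print(show,len(Q),np.round(r[0],1),np.round(r[1],1),round(r[2],1))
def dark(tag,box,z,show=''):
    s,im,d=pickle.load(open(tag+'.pkl','rb'));u0,u1,v0,v1=box
    g=im[v0:v1,u0:u1].astype(int);m=(g.sum(-1)<200)&(g[...,0]>g[...,2]*1.5)
    _,lab,st,_=cv2.connectedComponentsWithStats(m.astype(np.uint8));vv,uu=np.nonzero(lab==1+np.argmax(st[1:,4]))
    q=atz('wrist',s,np.c_[uu+u0,vv+v0],z)[:,:2]*1000
    r=cv2.minAreaRect(q.astype(np.float32));print(show,len(q),np.round(r[0],1),np.round(r[1],1),round(r[2],1))
E
python3 - <<'E'
from h import *
top('w2',(165,235,40,100),.054,.005,'big');top('w2',(305,350,95,135),.054,.005,'small')
top('w1',(145,232,0,65),.036,.005,'weight')
dark('w2',(125,228,165,226),.008,'long');dark('w2',(258,325,195,255),.008,'round')
dark('w1',(268,348,140,220),.008,'sbig');dark('w1',(315,378,30,95),.008,'ssmall')
quad('w2',[(194,49),(222,66),(209,93),(173,75)],.054,'big')
quad('w2',[(132,188),(213,170),(221,203),(145,221)],.008,'long')
E
```

```text
big 748 [639.6 270.8] [42.6 42.5] 71.6
small 249 [631.9  98.5] [24.4 24.2] 72.5
weight 1567 [620.7 -80.1] [100.3  28.5] 66.8
long 901 [462.2 267.1] [ 56.2 128.8] 27.7
round 525 [464.6  96.4] [77.9 82.8] 70.1
sbig 847 [ 463.5 -293.6] [71.4 69.2] 50.4
ssmall 545 [ 638.4 -294.2] [51. 53.] 59.0
big mean [640.3 264. ] edges [40.2 35.6 49.9 39.9] ang [ 71.4 169.4  76.5 155. ]
long mean [463.5 265.7] edges [127.1  49.4 123.   54.6] ang [117.   26.7 119.4  31.1]
```

>>> apply_moves --pt "90 0.28 0.28 -0.2 0.327" --pt "90 0.28 0.28 -0.35 0.327" --pt "90 0.28 0.28 -0.35 0.327" --pt "90 0.28 0.28 -0.35 0.327" --pt "90 0.28 0.28 -0.35 0.327" --pt "90 0.27 0.28 -0.35 0.327" --pt "90 0 0 0 0" --pt "90 0 0 0 0" --pt "90 0 0 0 0"

```text
clock: 4.08
position: [0.6398, 0.2715, 0.135]
ee_rot: [2.548, 1.836, 0.002]
force: [0.5, -0.2, 0.7]
width: 0.9
gripper_force: 0.0
```

Run:
```python
from h import *
s,im,d=snap('w3');print(s['joints'].round(2))
P=cloud('wrist',s,d);print(((abs(P[...,2]-.054)<.005)&(np.hypot(P[...,0]-.64,P[...,1]-.27)<.045)).sum())
m=(abs(P[...,2]-.054)<.005)&(np.hypot(P[...,0]-.64,P[...,1]-.27)<.045)
r=cv2.minAreaRect((P[m][:,:2]*1000).astype(np.float32));print(r)
```

```text
w3 [0.6398 0.2715 0.135 ] yaw 71.56 tilt -1.0 t 4.075 w 0.9
[-0.15  0.69 -0.56  1.45  0.39  1.11 -1.1 ]
1492
((639.9172973632812, 270.7071838378906), (41.83742141723633, 42.17394256591797), 71.64237976074219)
```

View pics/w3.png

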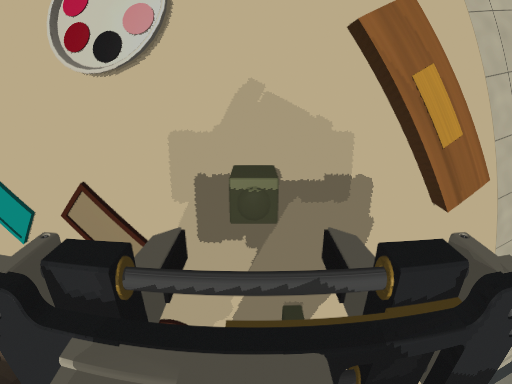

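The seal sits square and centred between the fingers at (254,195), so I'll descend and grip.

>>> apply_moves --pt "90 0 0 -0.4 0" --pt "90 0 0 -0.4 0" --pt "90 0 0 -0.4 0" --pt "90 0 0 -0.4 0" --pt "90 0 0 -0.3 0" --pt "90 0 0 -0.08 0" --pt "40 0 0 0 0" --pt "40 0 0 0 0" --pt "20 0 0 0 0" --pt "20 0 0 0 0" --pt "20 0 0 0 0" --pt "20 0 0 0 0" --newtons 25

```text
clock: 5.62
position: [0.6395, 0.2726, 0.0152]
ee_rot: [2.546, 1.84, 0.001]
force: [-0.8, -0.4, 2.8]
width: 0.453
gripper_force: 25.0
```

>>> apply_moves --pt "20 0 0 0.4 0" --pt "20 0 0 0.6 0" --pt "20 0 0 0.6 0" --pt "20 -0.1 -0.35 0.4 0" --pt "20 -0.2 -0.68 0 0" --pt "20 -0.2 -0.68 0 0" --pt "20 -0.2 -0.68 0 0" --pt "20 -0.2 -0.68 0 0" --pt "20 -0.2 -0.68 0 0" --pt "20 -0.2 -0.68 0 0" --pt "20 -0.2 -0.68 0 -0.1" --pt "20 -0.2 -0.68 0 -0.1"

```text
clock: 7.12
position: [0.5364, -0.0762, 0.1346]
ee_rot: [-2.636, -1.708, 0.001]
force: [0.4, 0.0, -2.2]
width: 0.463
gripper_force: 25.0
```

>>> apply_moves --pt "20 -0.2 -0.68 0 -0.1" --pt "20 -0.2 -0.68 0 -0.1" --pt "20 -0.2 -0.68 0 -0.1" --pt "20 -0.2 -0.68 0 -0.1" --pt "20 -0.2 -0.68 0 -0.1" --pt "20 -0.2 -0.25 0 -0.05" --pt "20 0 0 0 0" --pt "20 0 0 0 0"

```text
clock: 8.12
position: [0.4659, -0.2922, 0.1349]
ee_rot: [-2.842, -1.336, -0.001]
force: [0.2, 0.2, -3.3]
width: 0.458
gripper_force: 25.0
```

Run:
```python
from h import *
s,im,d=snap('w4');print(s['joints'].round(2),s['force'].round(1))
```

```text
w4 [ 0.4659 -0.2922  0.1349] yaw 50.36 tilt -1.0 t 8.125 w 0.458
[ 0.82  0.46 -0.48  1.84  0.26  0.91 -0.47] [ 0.2  0.2 -3.3]
```

View pics/w4.png

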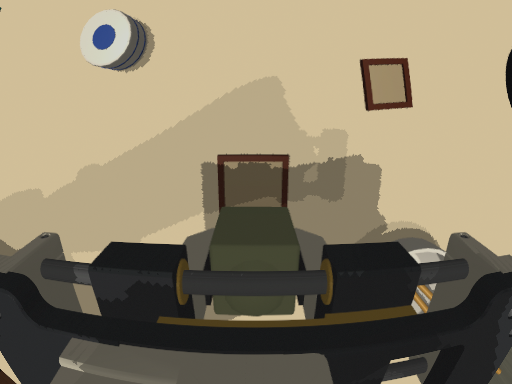

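The seal is held square and the stand's far edge runs from (218,155) to (289,155), laterally centred.

Run:
```python
from h import *
s,im,d=pickle.load(open('w4.pkl','rb'))
q=atz('wrist',s,[(218.,154.5),(289.,154.5)],.008)[:,:2]*1000
c=np.cos(np.radians(50.4));n=np.sin(np.radians(50.4));print(q,np.linalg.norm(q[1]-q[0]),q.mean(0)-35*np.array([c,n]))
```

```text
[[ 459.7163637  -245.6350226 ]
 [ 512.90326193 -289.6923336 ]] 69.06441048917151 [ 463.99997318 -294.63164159]
```

>>> apply_moves --pt "20 -0.02 -0.01 -0.4 0" --pt "20 0 0 -0.5 0" --pt "20 0 0 -0.4 0" --pt "20 0 0 -0.3 0" --pt "20 0 0 -0.2 0" --pt "20 0 0 -0.05 0" --pt "20 0 0 -0.03 0" --pt "20 0 0 -0.03 0" --pt "20 0 0 0 0" --pt "20 0 0 0 0"

```text
clock: 9.43
position: [0.4643, -0.2946, 0.0206]
ee_rot: [2.844, 1.333, 0.0]
force: [-0.0, 0.4, -3.0]
width: 0.457
gripper_force: 25.0
```

>>> apply_moves --pt "20 0 0 -0.02 0" --pt "20 0 0 -0.01 0" --pt "20 0 0 0 0" --pt "20 0 0 0 0"

```text
clock: 9.93
position: [0.4643, -0.2945, 0.0191]
ee_rot: [2.844, 1.333, 0.0]
force: [-1.9, 0.7, 5.7]
width: 0.454
gripper_force: 25.0
```

>>> apply_moves --pt "60 0 0 0 0" --pt "75 0 0 0 0" --pt "75 0 0 0 0" --pt "75 0 0 0 0" --pt "75 0 0 0.3 0" --pt "75 0 0 0.6 0" --pt "75 0 0 0.6 0" --pt "75 0.2 0.5 0.4 0.07" --pt "75 0.28 0.65 0 0.1" --pt "75 0.28 0.65 0 0.1" --pt "75 0.28 0.65 0 0.1" --pt "75 0.28 0.65 0 0.1"

```text
clock: 11.42
position: [0.544, -0.1072, 0.134]
ee_rot: [2.666, 1.659, 0.001]
force: [-0.1, -0.7, 0.4]
width: 0.75
gripper_force: 0.0
```

>>> apply_moves --pt "75 0.28 0.65 0 0.1" --pt "75 0.28 0.65 0 0.1" --pt "75 0.28 0.65 0 0.1" --pt "75 0.28 0.65 0 0" --pt "75 0.28 0.65 0 0" --pt "75 0.05 0.2 0 0" --pt "75 0 0 0 0" --pt "75 0 0 0 0" --pt "75 0 0 0 0"

```text
clock: 12.55
position: [0.6303, 0.0967, 0.1327]
ee_rot: [2.538, 1.85, -0.001]
force: [-0.0, -0.3, -0.2]
width: 0.749
gripper_force: 0.0
```

```bash
cat >> h.py <<'E'
def near(tag,x,y,z,r=.045):
    s,im,d=pickle.load(open(tag+'.pkl','rb'));P=cloud('wrist',s,d)
    m=(abs(P[...,2]-z)<.005)&(np.hypot(P[...,0]-x,P[...,1]-y)<r)
    a=cv2.minAreaRect((P[m][:,:2]*1000).astype(np.float32));print(m.sum(),np.round(a[0],1),np.round(a[1],1),round(a[2],1))
E
python3 - <<'E'
from h import *
s,im,d=snap('w5');near('w5',.632,.0985,.054,.03)
E
```

```text
w5 [0.6303 0.0967 0.1327] yaw 72.17 tilt -1.0 t 12.55 w 0.749
511 [632.4  98.4] [23.6 23.9] 71.4
```

>>> apply_moves --pt "75 0.03 0.03 -0.3 0" --pt "75 0 0 -0.5 0" --pt "75 0 0 -0.4 0" --pt "75 0 0 -0.4 0" --pt "75 0 0 -0.27 0" --pt "75 0 0 -0.06 0" --pt "40 0 0 0 0" --pt "20 0 0 0 0" --pt "10 0 0 0 0" --pt "10 0 0 0 0" --pt "10 0 0 0 0" --pt "10 0 0 0 0" --newtons 18

```text
clock: 14.1
position: [0.6323, 0.1004, 0.0169]
ee_rot: [2.537, 1.853, 0.0]
force: [-0.5, -1.3, 1.6]
width: 0.265
gripper_force: 17.9
```

>>> apply_moves --pt "10 0 0 0.4 0" --pt "10 0 0 0.6 0" --pt "10 0 0 0.6 0" --pt "10 0 -0.3 0.36 0" --pt "10 0 -0.7 0 -0.06" --pt "10 0.02 -0.7 0 -0.08" --pt "10 0.02 -0.7 0 -0.08" --pt "10 0.02 -0.7 0 -0.08" --pt "10 0.02 -0.7 0 -0.08" --pt "10 0.02 -0.7 0 -0.08" --pt "10 0.02 -0.7 0 0" --pt "10 0 -0.7 0 0"

```text
clock: 15.6
position: [0.6391, -0.2549, 0.1341]
ee_rot: [-2.732, -1.55, 0.0]
force: [-0.4, -0.0, -1.6]
width: 0.259
gripper_force: 17.9
```

>>> apply_moves --pt "10 0 -0.7 0 0" --pt "10 0 -0.65 0 0" --pt "10 0 0 0 0" --pt "10 0 0 0 0"

```text
clock: 16.1
position: [0.6392, -0.3339, 0.1339]
ee_rot: [-2.732, -1.549, -0.0]
force: [-0.3, 1.0, -0.4]
width: 0.262
gripper_force: 17.9
```

Run:
```python
from h import *
s,im,d=snap('w6')
```

```text
w6 [ 0.6392 -0.3339  0.1339] yaw 59.12 tilt -1.0 t 16.1 w 0.262
```

View pics/w6.png

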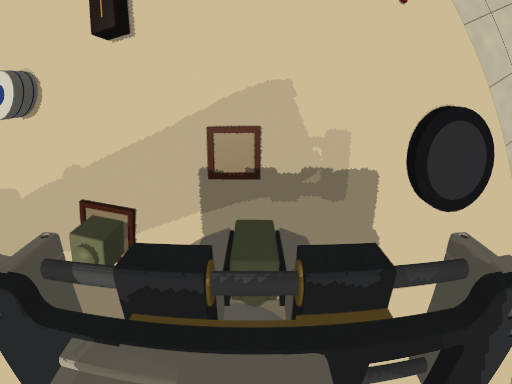

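I overshot by one row. The small stand is fully visible, spanning (207,126) to (261,179), so I'll remeasure it.

Run:
```python
from h import *
quad('w6',[(207,126),(261,126),(261,178.5),(208,178.5)],.008,'ssmall');near('w6',.463,-.294,.058,.05)
```

```text
ssmall mean [ 640.4 -295.3] edges [51.6 51.6 52.5 52. ] ang [148.5  59.4 149.   58.3]
683 [ 468.1 -292.1] [32.3 42.6] 51.5
```

>>> apply_moves --pt "10 0.02 0.5 0 0" --pt "10 0 0.18 -0.3 0" --pt "10 0 0 -0.5 0" --pt "10 0 0 -0.4 0" --pt "10 0 0 -0.3 0" --pt "10 0 0 -0.25 0" --pt "10 0 0 -0.05 0" --pt "10 0 0 -0.03 0" --pt "10 0 0 -0.03 0" --pt "10 0 0 -0.02 0" --pt "10 0 0 0 0" --pt "10 0 0 0 0"

```text
clock: 17.65
position: [0.6407, -0.2939, 0.0217]
ee_rot: [2.733, 1.55, 0.0]
force: [-0.6, -0.5, -1.7]
width: 0.263
gripper_force: 17.9
```

>>> apply_moves --pt "10 0 0 -0.015 0" --pt "10 0 0 -0.01 0" --pt "10 0 0 0 0" --pt "10 0 0 0 0"

```text
clock: 18.15
position: [0.6407, -0.2939, 0.021]
ee_rot: [2.732, 1.549, 0.0]
force: [-2.2, 0.4, 6.7]
width: 0.263
gripper_force: 17.9
```

>>> apply_moves --pt "40 0 0 0 0" --pt "60 0 0 0 0" --pt "60 0 0 0 0" --pt "60 0 0 0.3 0" --pt "60 0 0 0.6 0" --pt "60 0 0 0.6 0" --pt "60 -0.03 0.5 0.4 0.07" --pt "60 -0.1 0.7 0 0.1" --pt "60 -0.1 0.7 0 0.1" --pt "60 -0.1 0.7 0 0" --pt "60 0 0.7 0 0" --pt "60 0 0.26 0 0"

```text
clock: 19.65
position: [0.6211, -0.0767, 0.1357]
ee_rot: [2.618, 1.736, 0.003]
force: [1.2, 0.3, 0.3]
width: 0.599
gripper_force: 0.0
```

>>> apply_moves --pt "70 0 0 0 0" --pt "70 0 0 0 0"

```text
clock: 19.9
position: [0.6209, -0.0825, 0.1342]
ee_rot: [2.623, 1.727, -0.001]
force: [0.4, -0.5, 0.1]
width: 0.697
gripper_force: 0.0
```

Run:
```python
from h import *
s,im,d=snap('w7');near('w7',.6207,-.0801,.036,.07)
```

```text
w7 [ 0.6209 -0.0825  0.1342] yaw 66.72 tilt -1.0 t 19.9 w 0.697
3235 [621.  -80.5] [100.4  28.1] 66.6
```

View pics/w7.png

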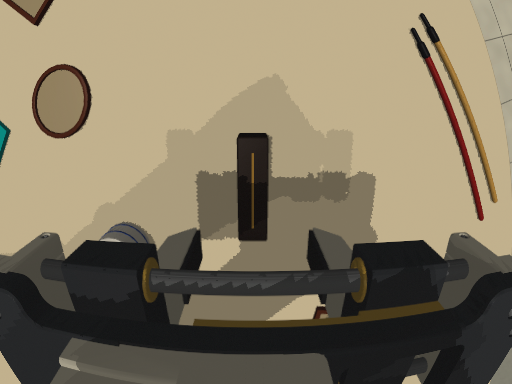

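The weight is vertical and centred between the fingers at (253,187), so I'll descend.

>>> apply_moves --pt "70 0 0.02 -0.3 0" --pt "70 0 0 -0.5 0" --pt "70 0 0 -0.5 0" --pt "70 0 0 -0.4 0" --pt "70 0 0 -0.3 0" --pt "70 0 0 -0.08 0" --pt "40 0 0 0 0" --pt "20 0 0 0 0" --pt "10 0 0 0 0" --pt "10 0 0 0 0" --pt "10 0 0 0 0" --pt "10 0 0 0 0" --newtons 35

```text
clock: 21.45
position: [0.6211, -0.0791, 0.0097]
ee_rot: [2.622, 1.73, 0.001]
force: [-1.3, -0.5, 5.7]
width: 0.302
gripper_force: 35.0
```

>>> apply_moves --pt "10 0 0 0.4 0" --pt "10 0 0 0.6 0" --pt "10 0 0 0.6 0" --pt "10 -0.14 0.3 0.4 0.1" --pt "10 -0.3 0.65 0 0.21" --pt "10 -0.3 0.65 0 0.21" --pt "10 -0.3 0.65 0 0.21" --pt "10 -0.3 0.65 0 0.21" --pt "10 -0.3 0.65 0 0.21" --pt "10 -0.3 0.65 0 0.21" --pt "10 -0.3 0.65 0 0.21" --pt "10 -0.3 0.65 0 0.21"

```text
clock: 22.95
position: [0.466, 0.2526, 0.1289]
ee_rot: [-1.612, -2.696, 0.001]
force: [-0.6, 0.2, -2.1]
width: 0.301
gripper_force: 35.0
```

>>> apply_moves --pt "10 -0.1 0.27 0 0" --pt "10 0 0 0 0" --pt "10 0 0 0 0"

```text
clock: 23.32
position: [0.4626, 0.2658, 0.1289]
ee_rot: [1.623, 2.689, -0.002]
force: [-0.3, -0.3, -2.1]
width: 0.302
gripper_force: 35.0
```

Run:
```python
from h import *
s,im,d=snap('w8')
```

```text
w8 [0.4626 0.2658 0.1289] yaw 117.77 tilt -1.0 t 23.325 w 0.302
```

View pics/w8.png

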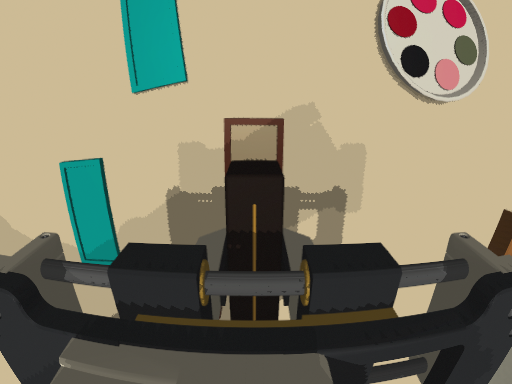

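The weight is over the stand, whose far edge runs from (225,118) to (284,118) and is laterally centred. I'll check the along-axis position and the pitch.

Run:
```python
from h import *
s,im,d=pickle.load(open('w8.pkl','rb'))
q=atz('wrist',s,[(225.,118),(284.,118)],.008)[:,:2]*1000;a=np.radians(117.9)
print(q,np.linalg.norm(q[1]-q[0]),q.mean(0)-64*np.array([np.cos(a),np.sin(a)]))
P=cloud('wrist',s,d)
for v in range(166,240,6): 
    p=P[v,255]; print(v,p.round(4),round(float((p[:2]-s['position'][:2])@[np.cos(a),np.sin(a)]),4))
```

```text
[[407.65794519 312.23022441]
 [456.19789014 337.80587108]] 54.86565371575317 [461.87542578 268.45704742]
166 [0.4406 0.3089 0.1371] 0.0484
172 [0.4405 0.309  0.1512] 0.0486
178 [0.4413 0.3073 0.155 ] 0.0467
184 [0.4426 0.3049 0.1553] 0.0439
190 [0.4439 0.3024 0.1554] 0.0411
196 [0.4453 0.2998 0.1553] 0.0382
202 [0.447  0.2967 0.1537] 0.0347
208 [0.4482 0.2944 0.1548] 0.0321
214 [0.4496 0.2917 0.1546] 0.029
220 [0.4511 0.2889 0.1547] 0.0259
226 [0.4525 0.2861 0.1545] 0.0227
232 [0.4539 0.2835 0.155 ] 0.0197
238 [0.4555 0.2805 0.1547] 0.0163
```

>>> apply_moves --pt "10 -0.02 0.05 -0.3 0" --pt "10 0 0 -0.5 0" --pt "10 0 0 -0.5 0" --pt "10 0 0 -0.3 0" --pt "10 0 0 -0.2 0" --pt "10 0 0 -0.05 0" --pt "10 0 0 -0.03 0" --pt "10 0 0 -0.02 0" --pt "10 0 0 -0.01 0" --pt "10 0 0 0 0" --pt "10 0 0 0 0"

```text
clock: 24.75
position: [0.4612, 0.2702, 0.0148]
ee_rot: [1.622, 2.69, 0.0]
force: [0.3, -0.2, -3.0]
width: 0.304
gripper_force: 35.0
```

>>> apply_moves --pt "10 0 0 -0.015 0" --pt "10 0 0 -0.01 0" --pt "10 0 0 0 0" --pt "10 0 0 0 0"

```text
clock: 25.25
position: [0.4612, 0.2702, 0.0136]
ee_rot: [1.622, 2.69, 0.0]
force: [-0.8, -1.9, 6.6]
width: 0.299
gripper_force: 35.0
```

>>> apply_moves --pt "40 0 0 0 0" --pt "60 0 0 0 0" --pt "60 0 0 0 0" --pt "60 0 0 0.3 0" --pt "60 0 0 0.6 0" --pt "60 0 0 0.6 0" --pt "60 0 -0.5 0.5 -0.1" --pt "90 0 -0.7 0 -0.2" --pt "90 0 -0.7 0 -0.2" --pt "90 0 -0.7 0 -0.2" --pt "90 0 -0.7 0 -0.2" --pt "90 0 -0.7 0 -0.2"

```text
clock: 26.75
position: [0.4612, 0.0291, 0.1344]
ee_rot: [2.294, 2.145, 0.002]
force: [1.8, 0.5, -0.3]
width: 0.897
gripper_force: 0.0
```

>>> apply_moves --pt "90 0 -0.7 0 -0.2" --pt "90 0 -0.7 0 0" --pt "90 0 -0.6 0 0" --pt "90 0 0 0 0" --pt "90 0 0 0 0" --pt "90 0 0 0 0"

```text
clock: 27.5
position: [0.4613, -0.0885, 0.1336]
ee_rot: [2.394, 2.034, 0.001]
force: [-0.6, 0.4, -0.2]
width: 0.901
gripper_force: 0.0
```

Run:
```python
from h import *
s,im,d=snap('w9');near('w9',.4583,-.0908,.044,.05)
P=cloud('wrist',s,d);m=(abs(P[...,2]-.044)<.004)&(np.hypot(P[...,0]-.4583,P[...,1]+.0908)<.05);print(cv2.minEnclosingCircle((P[m][:,:2]*1000).astype(np.float32)))
```

```text
w9 [ 0.4613 -0.0885  0.1336] yaw 80.71 tilt -1.0 t 27.5 w 0.901
2926 [459.1 -89.8] [54.9 54.9] 33.1
((458.8556823730469, -90.17655181884766), 27.81372833251953)
```

View pics/w9.png

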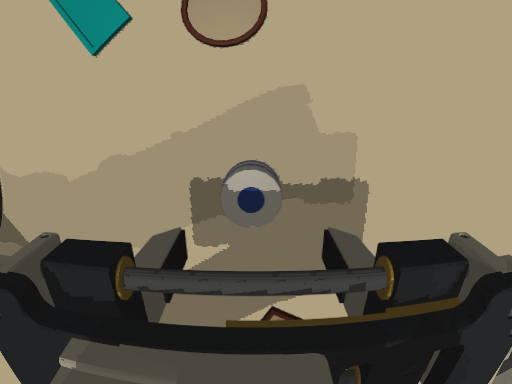

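The pot is centred between the fingers at (251,197), needing about 2 mm of correction. I'll descend and grip it.

>>> apply_moves --pt "90 -0.04 -0.04 -0.3 0" --pt "90 0 0 -0.5 0" --pt "90 0 0 -0.5 0" --pt "90 0 0 -0.4 0" --pt "90 0 0 -0.28 0" --pt "90 0 0 -0.08 0" --pt "70 0 0 0 0" --pt "50 0 0 0 0" --pt "30 0 0 0 0" --pt "30 0 0 0 0" --pt "30 0 0 0 0" --pt "30 0 0 0 0" --newtons 25

```text
clock: 29.05
position: [0.459, -0.0924, 0.0101]
ee_rot: [2.396, 2.031, 0.0]
force: [-1.8, 0.1, 7.5]
width: 0.607
gripper_force: 25.0
```

>>> apply_moves --pt "30 0 0 0.4 0" --pt "30 0 0 0.6 0" --pt "30 0 0 0.6 0" --pt "30 0.03 0.4 0.3 0" --pt "30 0.03 0.7 0 0" --pt "30 0.03 0.7 0 0" --pt "30 0 0.3 0 0" --pt "30 0 0 0 0" --pt "30 0 0 0 0"

```text
clock: 30.18
position: [0.464, 0.0326, 0.1234]
ee_rot: [2.397, 2.031, -0.001]
force: [-0.2, 0.0, -1.4]
width: 0.604
gripper_force: 25.0
```

Run:
```python
from h import *
s,im,d=snap('w10')
g=im.astype(int);m=(g.sum(-1)<230)&(g[...,0]>g[...,2]*1.5)
q=atz('wrist',s,np.stack(np.meshgrid(np.arange(512),np.arange(384)),-1),.008)
m&=(np.hypot(q[...,0]-.4626,q[...,1]-.0954)<.055);m[230:]=0
Q=(q[m][:,:2]*1000).astype(np.float32)
x=Q.astype(float);A=np.c_[x,np.ones(len(x))];c=np.linalg.lstsq(A,(x**2).sum(1),rcond=None)[0];print('fit ring',c[:2]/2,np.sqrt(c[2]+(c[:2]**2).sum()/4),len(x),cv2.minEnclosingCircle(Q))
```

```text
w10 [0.464  0.0326 0.1234] yaw 80.55 tilt -1.0 t 30.175 w 0.604
fit ring [461.94379262  92.9812077 ] 38.28384224479742 1612 ((461.8123474121094, 93.00235748291016), 41.33445739746094)
```

View pics/w10.png

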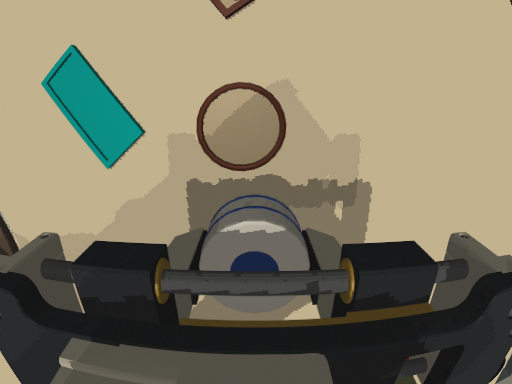

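The round stand sits clear at (241,126), and the fit gives its centre at (462, 93) mm.

>>> apply_moves --pt "30 -0.02 0.5 0 0" --pt "30 -0.01 0.47 0 0" --pt "30 0 0 -0.4 0" --pt "30 0 0 -0.5 0" --pt "30 0 0 -0.4 0" --pt "30 0 0 -0.3 0" --pt "30 0 0 -0.1 0" --pt "30 0 0 -0.05 0" --pt "30 0 0 -0.03 0" --pt "30 0 0 -0.02 0" --pt "30 0 0 0 0" --pt "30 0 0 0 0"

```text
clock: 31.72
position: [0.4625, 0.092, 0.0157]
ee_rot: [2.396, 2.032, 0.001]
force: [-0.1, 0.4, -1.7]
width: 0.606
gripper_force: 25.0
```

>>> apply_moves --pt "30 0 0 -0.015 0" --pt "30 0 0 -0.015 0" --pt "30 0 0 0 0" --pt "30 0 0 0 0"

```text
clock: 32.22
position: [0.4624, 0.092, 0.0141]
ee_rot: [2.396, 2.032, 0.0]
force: [-1.8, -0.1, 5.8]
width: 0.607
gripper_force: 25.0
```

Contact made. I'll release, lift, and back off for a check.

>>> apply_moves --pt "70 0 0 0 0" --pt "85 0 0 0 0" --pt "85 0 0 0 0" --pt "85 0 0 0.3 0" --pt "85 0 0 0.6 0" --pt "85 0 0 0.6 0" --pt "85 0 0 0.6 0" --pt "85 0 -0.4 0.5 0" --pt "85 0 -0.4 0.3 0" --pt "85 0 -0.4 0 0" --pt "85 0 0 0 0" --pt "85 0 0 0 0"

```text
clock: 33.72
position: [0.4622, 0.0206, 0.1876]
ee_rot: [-2.395, -2.032, -0.0]
force: [0.4, 0.3, 0.2]
width: 0.848
gripper_force: 0.0
```

Run:
```python
from h import *
s,im,d=snap('w11')
t,_=imaging.get_image('top');sc,_=imaging.get_image('scene')
a=cv2.resize(t[110:230,80:420],None,fx=2.3,fy=2.3,interpolation=cv2.INTER_CUBIC);b=cv2.resize(sc[140:280,130:470],None,fx=2.3,fy=2.3,interpolation=cv2.INTER_CUBIC)
o=np.r_[a,b];print(o.shape);cv2.imwrite('pics/fin.png',o[:,:,::-1])
```

```text
w11 [0.4622 0.0206 0.1876] yaw 80.62 tilt -1.0 t 33.725 w 0.848
(598, 782, 3)
```

View pics/fin.png

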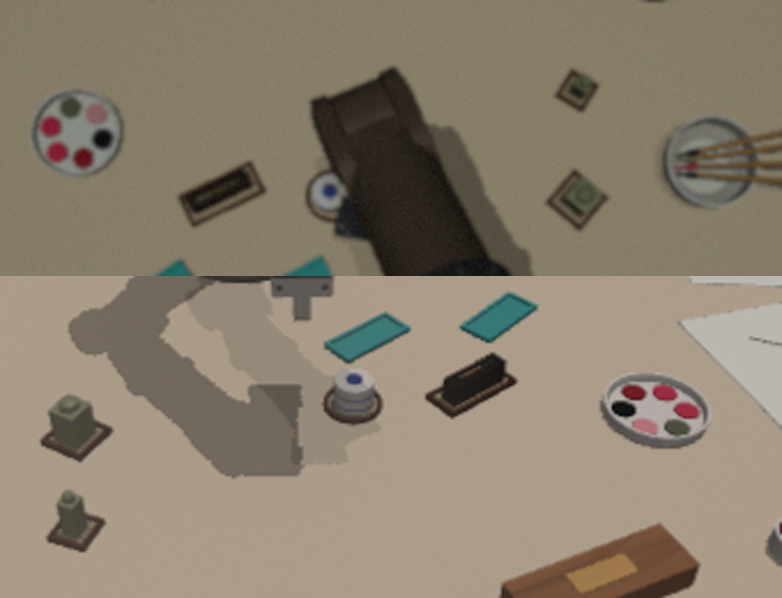

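All four stand inside their rims, and each touched down 4 mm above its table height, which is the felt level. The bowl and dish haven't moved.

```bash
python3 -c "
from cell import arm
print(arm.sign_off())"
```

```text
the job is handed in; nothing more can be done
None
```

I set both seals, the paperweight and the pot upright in their matching rosewood stands, left the bowl and colour dish alone, and handed the job in after about 34 s of robot time.

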